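# Trial-fit a taper-shank drill chuck and drift it free

## Task

Trial-fit the drill chuck: take it from the plywood rack, start its taper shank in the mouth of the steel socket with the long sides of its collar turned crosswise to the drift, then twist it in line with the drift while pushing down until it drops fully home, and let go. Then free it again by pushing the drift all the way into its slot, so that the chuck is left standing upright and proud in the socket.

Things in the scene. Friction and masses are not known exactly. Their poses are not given: they have to be found in the camera images.
- chuck: Drill chuck, 0.5-0.8 kg: the racked tool with the oblong collar (others round). Origin: tang's lower end; z up. By height in mm: tang to 16, 18 long (x), 9 thick (y); taper to 66, dia 22 to 36; flange to 70, dia 52; collar to 104, 56 long (x), 36 wide (y), grip it across the 36 at 92; nose to 141. In the rack the origin is 20 over the table; tools 90 apart along the rack, roughly along x.
- socket: Fixed steel socket, base 110 x 110 x 12 mm. Origin on the table under its upright bore, z up, x = the way the drift is pushed. Mouth 96 mm up, 36 wide (outside 60); bore narrows to 23 at a ledge 50 up, crossed by a 13 mm slot along x. Crosswise, the tang stops on the ledge; with the chuck's x along the slot, either way round, within 12 deg it drops in: home = chuck origin 35 mm up. Oiled.
- drift (a joint): Drift: oiled flat steel wedge, 9 mm thick, already started in the socket's slot, sliding along the socket's x. Value in m: 0 drawn back, 0.055 right in. It meets the seated tang at about 0.012, lifts the chuck 13 mm by about 0.050, then the tang stands on its flat top, the chuck leaning a few degrees. It stays where it is left. It takes 3 to 8 N to push, up to its stop.
- drift_head (a point): Centre of the outer face of the drift's head, an upright steel plate 36 mm wide, 10 thick, from 14 to 76 mm above the table. The point is 50 mm above the table, behind the bore's axis along the socket's -x: 148 mm when drawn back, 93 mm when pushed in. Push it along the socket's +x.
Things that resemble listed ones, but are neither listed nor needed, are in the scene too. Leave any blue or yellow look-alike of the chuck alone.

How it is judged:
By the outcome, as a careful person would: the job done as asked, in the order asked, and still so for the second after the job is handed in, with the robot touching nothing.
It also fails if it takes over 59 s, if anything falls off the work surface, if the arm or the gripper's body presses on something with over 40 N, if the wrist force passes 120 N, or if a joint passes its speed limit or range.

## Robot

A 7-joint arm with a two-finger parallel gripper is mounted at the origin on the work surface. World frame = base frame: x ahead of the robot, y to its left, z up, the work surface at z = 0. Lengths are in m, angles in degrees, forces in N, time in s.
With the tool pointing down it reaches from about 0.425 to 0.875 m from the base axis. Payload 4.7 kg.
Tool frame: the origin (TCP) lies midway between the tips of the shut fingers; the grasp point (between the pads) lies 19 mm behind it; z points along the fingers, x is the direction in which the jaws open and shut, and the axes are right-handed (so a half turn about z gives the same grasp; the last joint's range is limited). The gripper opens to 87 mm and grips with 3 to 60 N. Pads are 19 mm wide; open, the fingers measure 117 mm over their backs; the gripper's body (75 mm by 190 mm) begins 51 mm behind the grasp point.
Start: joints at [-65.598, 18.392, -4.016, 83.108, 1.295, 78.541, -3.26], TCP at [0.26, 0.596, 0.223] pointing down, gripper open.
Joint ranges: [-163.93, 163.93], [-17.29, 119.83], [-79.2, 71.16], [3.27, 140.29], [-89.18, 269.18], [5.43, 117.66], [-154.24, 154.24]. Speed limits (degrees/s): [147.25, 147.25, 180, 180, 180, 180, 180].

## Interface

Orientations are given as [roll, pitch, yaw] about the fixed x, y, z axes, in that order (R = Rz(yaw) Ry(pitch) Rx(roll)).
In Python, from cell import env gives the robot as it stands.
- The arm moves only by the tool carry_out, never from a script. Its argument "plan" is a list of rows, each an object with "grip": the closure, from 0 (fully open) to 1 (shut); "dp": the shift along the tool's x, y, z in m, a list of three; "rotation": the turn, a rotation vector about the tool's x, y, z in degrees, a list of three. In form: [{"grip": grip, "dp": [dx, dy, dz], "rotation": [wx, wy, wz]}, ...]. A call has 1 to 8 rows; each row shifts and turns the pose as measured when the row begins, along the tool's axes as they then stand; what a row does not reach is not made up. A row lasts 1/12 s, in which the tool goes at most 41.7 mm and 7.16 degrees, less where a joint would pass 70% of its speed; a pose out of reach is approached as far as the arm can. A call is refused whole if a number of a shift passes 0.0417 or a number of a turn 7.16, either way. A call with a gripper value outside its range is refused whole. The fingers move at their own pace and stop on an object; "force" is the grip in N (left out, the last holds). Time passes only in rows, so rows that do not move let the fingers close. It gives the time, the measured TCP pose, the force and the opening at its end, in the units of the state.
- env.get_obs(): the state, without advancing time (a new reading comes with each control period).
- env.read_camera(name): name is "scene" or "top"; returns the picture (400x640x3 uint8, red, green, blue); there is no depth.
- env.camera_params(name): a dict with "fx", "fy", "cx", "cy" (pixels), "R" (3x3) and "t" (3): a world point X has camera coordinates R X + t. Camera axes: x right, y down, z forward; pixel columns grow to the right and rows downward; lengths in m; the calibration is good to about 2 mm. A picture is of the moment at which its call begins. camera_params takes no time and is no camera call.
- env.sign_off(): hands the job in, once; it reports no verdict.
The state is a dict: "time_s": time; "qpos": joint angles; "joint_velocities": joint speeds; "effort": joint torques, N m; "tool_pos": TCP position; "tool_rot": TCP orientation; "force": force on the tool from outside, world axes, zero at the start; "wrist_torque": the same for the moment, N m; "grip_width": finger opening in m.
Only numpy, scipy, OpenCV 4.12 (cv2) and the standard library are available. Lean on these libraries where they do the work, as an engineer would, in place of code of your own. Each camera call takes 0.05 s, during which the arm holds its last target. There are 200 camera calls.

## Working session

There is one attempt and no reset: what is moved stays moved. The work goes in short steps, Python scripts to look and compute and a tool call to move; the robot and the scene stay as the last step left them, time stands still between calls to the robot, and variables do not carry over. Pictures are saved under pics/ and viewed, about 8 in all and at most 12, crops included, and the job is handed in when it is done.

Besides the shell and the picture viewer there is one more tool, called after "Request:" as name(argument=value, ...), one argument or row to a line, values as JSON. carry_out: Moves the arm, as the interface text tells. Its arguments: {"type":"object","properties":{"plan":{"type":"array","items":{"type":"object","properties":{"grip":{"type":"number"},"dp":{"type":"array","items":{"type":"number"}},"rotation":{"type":"array","items":{"type":"number"}}}}},"force":{"type":"number"}},"required":["plan"]}

```bash
mkdir -p pics; ls; python3 - <<'E'
from cell import env
import cv2,numpy as np
for n in("scene","top"):
    cv2.imwrite(f"pics/{n}0.png",env.read_camera(n)[...,::-1])
    p=env.camera_params(n);print(n,p['fx'],p['fy'],p['cx'],p['cy'],np.round(p['R'],3).tolist(),np.round(p['t'],3))
print(env.get_obs())
E
```

```text
pics
scene 421.3831265198988 421.3831265198988 317.70888128235373 202.67516232234382 [[-0.184, 0.983, 0.011], [0.769, 0.151, -0.621], [-0.612, -0.106, -0.784]] [ 0.024 -0.434  1.211]
top 457.5006872612726 457.5006872612726 325.0658871513876 197.04673510378274 [[-0.01, -1.0, -0.004], [-0.99, 0.01, -0.138], [0.139, 0.002, -0.99]] [0.088 0.617 0.864]
{'time_s': 0.1, 'qpos': array([-65.5993033 ,  18.43560613,  -4.01361986,  83.16648722,
         1.29508905,  78.54355761,  -3.26058811]), 'joint_velocities': array([ 0.01591807, -0.11861834, -0.06873205, -0.2174466 ,  0.01484533,
        0.0457596 ,  0.05917198]), 'effort': array([-5.29092031e-04, -4.92572808e+01, -4.05883100e-01, -3.13400996e+01,
       -6.41327770e-02,  3.94183095e-02,  8.16325542e-05]), 'tool_pos': array([0.26001742, 0.5951806 , 0.22157414]), 'tool_rot': array([1.79993778e+02, 1.00420362e-01, 6.64064765e+01]), 'force': array([ 0.52399864,  0.18461966, -0.07399843]), 'wrist_torque': array([ 0.05205717, -0.06728024,  0.02222334]), 'grip_width': 0.08673258335651962}
```

View pics/scene0.png

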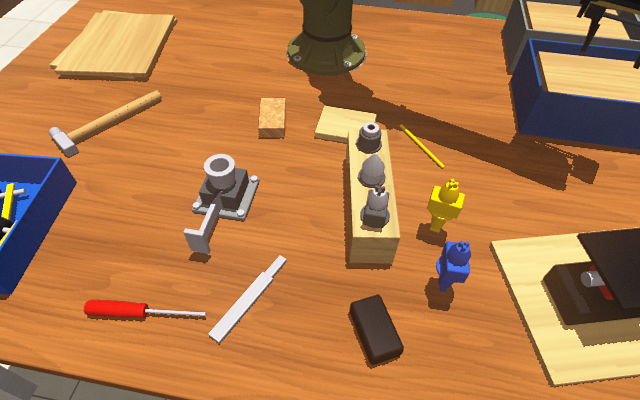

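View pics/top0.png

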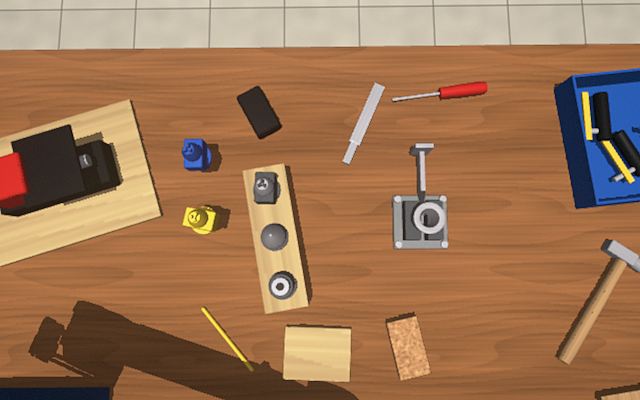

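The rack holds three tools: an oblong one at top (264,187) / scene (376,207), a round one at (274,237) and a round ring at (282,287). The oblong grey one fits. The blue and yellow look-alikes stand outside the rack. The socket is at top (429,218), with the drift head at (422,147). I'll confirm with an enlarged crop.

```bash
python3 - <<'E'
import cv2,numpy as np
a=cv2.imread("pics/top0.png");s=cv2.imread("pics/scene0.png")
k=dict(fx=5,fy=5,interpolation=cv2.INTER_CUBIC)
A=cv2.resize(a[155:215,230:310],None,**k);B=cv2.resize(a[135:255,385:460],None,fx=5,fy=5,interpolation=cv2.INTER_CUBIC)
C=cv2.resize(s[175:235,345:425],None,**k)
o=np.zeros((600,775,3),np.uint8);o[:300,:400]=A;o[300:,:400]=C;o[:,400:775]=B
cv2.imwrite("pics/crop1.png",o)
E
```

```text
(no output)
```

View pics/crop1.png

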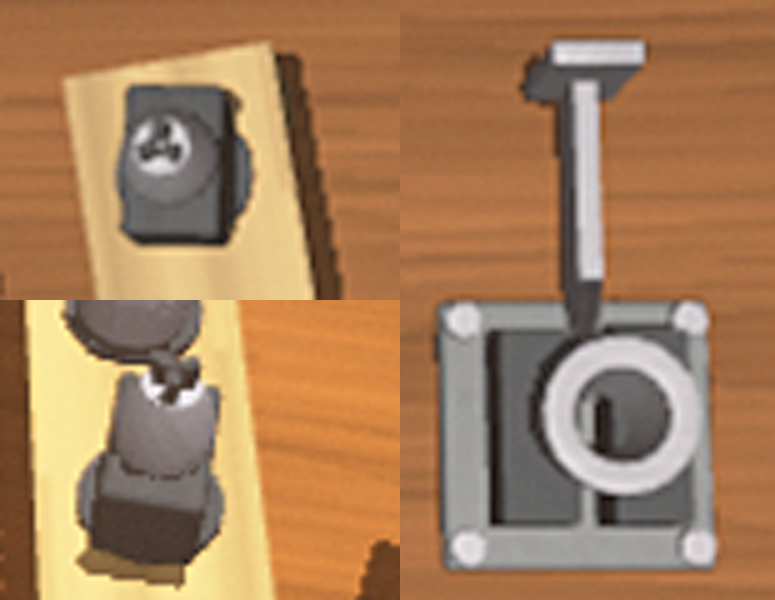

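The crop confirms it: the grey tool at top (264,187) has the oblong collar, its long side running up the image. The socket's drift points down the image, so it is pushed towards the robot. Next I'll measure both.

```bash
cat > h.py <<'E'
import cv2,numpy as np
from cell import env
P={n:env.camera_params(n) for n in("scene","top")}
def ray(n,u,v):
    p=P[n];d=np.array([(u-p['cx'])/p['fx'],(v-p['cy'])/p['fy'],1.]);R=np.array(p['R'])
    return -R.T@np.array(p['t']),R.T@d
def onz(n,u,v,z):
    c,d=ray(n,u,v);return c+d*(z-c[2])/d[2]
def proj(n,X):
    p=P[n];c=np.array(p['R'])@X+p['t'];return np.array([p['fx']*c[0]/c[2]+p['cx'],p['fy']*c[1]/c[2]+p['cy']])
def tri(u1,u2):
    (a,d),(b,e)=ray("scene",*u1),ray("top",*u2)
    s=np.linalg.lstsq(np.c_[d,-e],b-a,rcond=None)[0];p,q=a+s[0]*d,b+s[1]*e
    return (p+q)/2,np.linalg.norm(p-q)
E
python3 - <<'E'
from h import *
np.set_printoptions(precision=4,suppress=True)
for n in P: print(n,ray(n,0,0)[0])
# collar top corners from crop (5x)
L=[(127,87),(222,87),(222,236),(124,232)]
c=np.array([onz("top",230+(x-2)/5,155+(y-2)/5,.124)[:2] for x,y in L]);print("collar",c,c.mean(0),np.linalg.norm(c-np.roll(c,-1,0),axis=1))
print('rect',cv2.minAreaRect((c*1000).astype(np.float32)))
for n,(u0,u1,v0,v1) in dict(top=(405,455,195,245),scene=(195,245,148,198)).items():
    im=cv2.imread(f"pics/{n}0.png");g=im[v0:v1,u0:u1].astype(int)
    m=((g.min(2)>165)&(g.max(2)-g.min(2)<40)).astype(np.uint8)
    q=max(cv2.findContours(m,cv2.RETR_EXTERNAL,cv2.CHAIN_APPROX_NONE)[0],key=cv2.contourArea)
    q=cv2.convexHull(q)[:,0]
    w=np.array([onz(n,u0+a,v0+b,.096)[:2] for a,b in q])*1000
    print(n,'ring',cv2.fitEllipse(w.astype(np.float32)))
f=lambda x,y,z:onz("top",385+(x-402)/5,135+(y-2)/5,z)
s=np.array([f(x,y,.014) for x,y in[(462,320),(690,320),(698,547),(467,547)]]);print('studs',s,s.mean(0))
c=np.array([f(x,y,.012) for x,y in[(440,302),(708,302),(714,570),(441,570)]]);print('base',c,c.mean(0))
print('head top',[f(x,y,.076) for x,y in[(550,42),(645,42),(645,65),(550,65)]])
print('bar',f(572,82,.07),f(577,280,.07))
E
```

```text
scene [1.0787 0.1697 0.6795]
top [0.4924 0.0801 0.9414]
collar [[0.654  0.2092]
 [0.6537 0.1746]
 [0.599  0.1743]
 [0.6008 0.2096]] [0.6269 0.1919] [0.0346 0.0547 0.0354 0.0532]
rect ((626.5098876953125, 191.70555114746094), (35.376747131347656, 54.7079963684082), 89.49908447265625)
top ring ((570.1576538085938, -110.6719970703125), (56.87131118774414, 58.22389602661133), 1.9586812257766724)
scene ring ((568.4421997070312, -110.00922393798828), (57.175601959228516, 57.50580596923828), 94.24371337890625)
studs [[ 0.6174 -0.0646  0.014 ]
 [ 0.6165 -0.1578  0.014 ]
 [ 0.5241 -0.1568  0.014 ]
 [ 0.525  -0.0637  0.014 ]] [ 0.5707 -0.1107  0.014 ]
base [[ 0.6252 -0.0562  0.012 ]
 [ 0.6241 -0.166   0.012 ]
 [ 0.5149 -0.1634  0.012 ]
 [ 0.5159 -0.0533  0.012 ]] [ 0.57   -0.1097  0.012 ]
head top [array([ 0.7176, -0.0925,  0.076 ]), array([ 0.7172, -0.1293,  0.076 ]), array([ 0.708, -0.129,  0.076]), array([ 0.7084, -0.0922,  0.076 ])]
bar [ 0.703  -0.1017  0.07  ] [ 0.6249 -0.1006  0.07  ]
```

Measured, and consistent with the sizes given:
- **Socket:** axis at (0.5695, -0.1103), x along world -x. The ring measures 57–58 mm against 60.
- **Drift head:** face 148 mm away, as it should be.
- **Chuck:** at (0.6265, 0.1915), long side along world x, collar 54 x 35 mm.

For the grasp I need yaw 90. There, tool x is world y, tool y is world x and tool z points down.

Request:
carry_out(
  force=40,
  plan=[
    {"grip":0,"dp":[0,0,-0.008],"rotation":[0,0,-5.9]},
    {"grip":0,"dp":[0,0,-0.008],"rotation":[0,0,-5.9]},
    {"grip":0,"dp":[0,0,-0.008],"rotation":[0,0,-5.9]},
    {"grip":0,"dp":[0,0,-0.008],"rotation":[0,0,-5.9]},
    {"grip":0,"dp":[0,0,0],"rotation":[0,0,0]},
  ],
)

```text
time_s: 0.52
tool_pos: [0.2592, 0.5933, 0.2503]
tool_rot: [-179.8, 0.5, 91.1]
force: [0.0, 0.3, -0.6]
grip_width: 0.0874
```

Request:
carry_out(
  plan=[
    {"grip":0,"dp":[-0.025,0.023,0],"rotation":[0,0,0]},
    {"grip":0,"dp":[-0.025,0.023,0],"rotation":[0,0,0]},
    {"grip":0,"dp":[-0.025,0.023,0],"rotation":[0,0,0]},
    {"grip":0,"dp":[-0.025,0.023,0],"rotation":[0,0,0]},
    {"grip":0,"dp":[-0.025,0.023,0],"rotation":[0,0,0]},
    {"grip":0,"dp":[-0.025,0.023,0],"rotation":[0,0,0]},
    {"grip":0,"dp":[-0.025,0.023,0],"rotation":[0,0,0]},
    {"grip":0,"dp":[-0.025,0.023,0],"rotation":[0,0,0]},
  ],
)

```text
time_s: 1.18
tool_pos: [0.4413, 0.3952, 0.2429]
tool_rot: [-179.2, 0.6, 90.9]
force: [0.5, 0.3, 0.0]
grip_width: 0.0868
```

Request:
carry_out(
  plan=[
    {"grip":0,"dp":[-0.025,0.023,0],"rotation":[0,0,0]},
    {"grip":0,"dp":[-0.025,0.023,0],"rotation":[0,0,0]},
    {"grip":0,"dp":[-0.025,0.023,0],"rotation":[0,0,0]},
    {"grip":0,"dp":[-0.025,0.023,0],"rotation":[0,0,0]},
    {"grip":0,"dp":[-0.025,0.023,0],"rotation":[0,0,0]},
    {"grip":0,"dp":[-0.025,0.023,0],"rotation":[0,0,0]},
    {"grip":0,"dp":[-0.015,0.015,0],"rotation":[0,0,0]},
    {"grip":0,"dp":[0,0,0],"rotation":[0,0,0]},
  ],
)

```text
time_s: 1.85
tool_pos: [0.6044, 0.2101, 0.2356]
tool_rot: [-179.0, 1.1, 88.6]
force: [0.9, -0.5, -0.2]
grip_width: 0.0869
```

```bash
cat > d.py <<'E'
# usage: d.py x y z yaw [roll pitch] -> shift and turn in tool axes
import sys,numpy as np
from scipy.spatial.transform import Rotation as T
from cell import env
a=[float(v) for v in sys.argv[1:]];o=env.get_obs();rp=a[4:] or [180,0]
R=T.from_euler('xyz',o['tool_rot'],degrees=True)
print(np.round(R.inv().apply(np.array(a[:3])-o['tool_pos'])*1000,1),'mm',np.round((R.inv()*T.from_euler('xyz',[*rp,a[3]],degrees=True)).as_rotvec(degrees=True),2),'| pos',np.round(o['tool_pos'],4),np.round(o['tool_rot'],2),'F',np.round(o['force'],1),'w',round(o['grip_width'],4),'t',o['time_s'])
E
python3 d.py .6265 .1915 .2 90
```

```text
[-17.4  23.2  35.6] mm [-1.03  1.12 -1.39] | pos [0.6044 0.2101 0.2356] [-178.99    1.13   88.62] F [ 0.9 -0.5 -0.2] w 0.0869 t 1.85
```

Request:
carry_out(
  plan=[
    {"grip":0,"dp":[-0.009,0.012,0.015],"rotation":[-1.0,1.1,-1.4]},
    {"grip":0,"dp":[-0.009,0.011,0.015],"rotation":[0,0,0]},
    {"grip":0,"dp":[0,0,0],"rotation":[0,0,0]},
    {"grip":0,"dp":[0,0,0],"rotation":[0,0,0]},
  ],
)

```text
time_s: 2.18
tool_pos: [0.6271, 0.1901, 0.2014]
tool_rot: [-179.8, 0.0, 89.4]
force: [0.4, 0.6, 0.9]
grip_width: 0.0871
```

```bash
python3 d.py .6265 .1915 .094 90
```

```text
[ 1.500e+00 -1.000e-01  1.074e+02] mm [-0.24  0.03 -0.63] | pos [0.6271 0.1901 0.2014] [-1.7976e+02  3.0000e-02  8.9370e+01] F [0.4 0.6 0.9] w 0.0871 t 2.1833
```

Request:
carry_out(
  plan=[
    {"grip":0,"dp":[0.0015,0,0.018],"rotation":[-0.2,0,-0.6]},
    {"grip":0,"dp":[0,0,0.018],"rotation":[0,0,0]},
    {"grip":0,"dp":[0,0,0.018],"rotation":[0,0,0]},
    {"grip":0,"dp":[0,0,0.018],"rotation":[0,0,0]},
    {"grip":0,"dp":[0,0,0.018],"rotation":[0,0,0]},
    {"grip":0,"dp":[0,0,0.01],"rotation":[0,0,0]},
    {"grip":0,"dp":[0,0,0],"rotation":[0,0,0]},
  ],
)

```text
time_s: 2.77
tool_pos: [0.6228, 0.2039, 0.0995]
tool_rot: [-179.8, -0.3, 90.2]
force: [-0.5, -0.4, -0.2]
grip_width: 0.0865
```

```bash
python3 d.py .6265 .1915 .094 90
```

```text
[-12.5   3.6   5.4] mm [-0.17 -0.27  0.23] | pos [0.6228 0.2039 0.0995] [-179.83   -0.27   90.23] F [-0.5 -0.4 -0.2] w 0.0865 t 2.7667
```

Request:
carry_out(
  plan=[
    {"grip":0,"dp":[-0.006,0.002,0.003],"rotation":[0,0,0]},
    {"grip":0,"dp":[-0.006,0.0015,0.002],"rotation":[0,0,0]},
    {"grip":0,"dp":[0,0,0],"rotation":[0,0,0]},
  ],
)

```text
time_s: 3.02
tool_pos: [0.6265, 0.194, 0.0959]
tool_rot: [-179.9, -0.3, 90.4]
force: [-0.1, -0.9, -0.2]
grip_width: 0.087
```

```bash
python3 d.py .6265 .1915 .094 90
```

```text
[-2.5 -0.   1.8] mm [-0.11 -0.34  0.4 ] | pos [0.6265 0.194  0.0959] [-179.89   -0.34   90.4 ] F [-0.1 -0.9 -0.2] w 0.087 t 3.0167
```

Request:
carry_out(
  force=45,
  plan=[
    {"grip":0,"dp":[-0.0025,0,0.002],"rotation":[0,0,0]},
    {"grip":1,"dp":[0,0,0],"rotation":[0,0,0]},
    {"grip":1,"dp":[0,0,0],"rotation":[0,0,0]},
    {"grip":1,"dp":[0,0,0],"rotation":[0,0,0]},
    {"grip":1,"dp":[0,0,0],"rotation":[0,0,0]},
    {"grip":1,"dp":[0,0,0],"rotation":[0,0,0]},
    {"grip":1,"dp":[0,0,0],"rotation":[0,0,0]},
    {"grip":1,"dp":[0,0,0],"rotation":[0,0,0]},
  ],
)

```text
time_s: 3.68
tool_pos: [0.6294, 0.1906, 0.098]
tool_rot: [179.7, -0.5, 90.2]
force: [-0.8, 0.2, 0.1]
grip_width: 0.0482
```

```bash
python3 d.py .6265 .1915 .094 90
```

```text
[ 0.9 -2.9  4. ] mm [ 0.25 -0.48  0.24] | pos [0.6294 0.1906 0.098 ] [179.75  -0.48  90.24] F [-0.8  0.2  0.1] w 0.0482 t 3.6833
```

Request:
carry_out(
  plan=[
    {"grip":1,"dp":[0,-0.003,0.004],"rotation":[0,0,0]},
    {"grip":1,"dp":[0,0,0],"rotation":[0,0,0]},
    {"grip":1,"dp":[0,0,0],"rotation":[0,0,0]},
    {"grip":1,"dp":[0,0,0],"rotation":[0,0,0]},
  ],
)

```text
time_s: 4.02
tool_pos: [0.6263, 0.1919, 0.0939]
tool_rot: [179.7, -0.5, 90.3]
force: [1.0, 0.8, 0.7]
grip_width: 0.0356
```

```bash
python3 d.py .6265 .1915 .094 90
```

```text
[-0.4  0.2 -0.1] mm [ 0.31 -0.53  0.31] | pos [0.6263 0.1919 0.0939] [179.69  -0.53  90.32] F [1.  0.8 0.7] w 0.0356 t 4.0167
```

Request:
carry_out(
  plan=[
    {"grip":1,"dp":[0,0,-0.005],"rotation":[0,0,0]},
    {"grip":1,"dp":[0,0,-0.01],"rotation":[0,0,0]},
    {"grip":1,"dp":[0,0,-0.01],"rotation":[0,0,0]},
    {"grip":1,"dp":[0,0,-0.01],"rotation":[0,0,0]},
    {"grip":1,"dp":[0,0,-0.01],"rotation":[0,0,0]},
  ],
)

```text
time_s: 4.43
tool_pos: [0.6212, 0.1896, 0.1354]
tool_rot: [-179.6, -0.2, 90.3]
force: [1.0, 0.1, -4.8]
grip_width: 0.0357
```

```bash
python3 d.py .6265 .1915 .24 90
```

```text
[   2.3    4.5 -104.6] mm [-0.44 -0.24  0.3 ] | pos [0.6212 0.1896 0.1354] [-179.56   -0.24   90.3 ] F [ 1.   0.1 -4.8] w 0.0357 t 4.4333
```

Request:
carry_out(
  plan=[
    {"grip":1,"dp":[0.001,0.003,-0.018],"rotation":[0,0,0]},
    {"grip":1,"dp":[0,0.001,-0.018],"rotation":[0,0,0]},
    {"grip":1,"dp":[0,0.001,-0.018],"rotation":[0,0,0]},
    {"grip":1,"dp":[0,0.001,-0.02],"rotation":[0,0,0]},
    {"grip":1,"dp":[0,0.001,-0.02],"rotation":[0,0,0]},
    {"grip":1,"dp":[0,0,-0.01],"rotation":[0,0,0]},
    {"grip":1,"dp":[0,0,0],"rotation":[0,0,0]},
  ],
)

```text
time_s: 5.02
tool_pos: [0.6289, 0.1888, 0.2516]
tool_rot: [-179.7, -0.3, 90.2]
force: [1.1, 0.6, -4.7]
grip_width: 0.0359
```

```bash
python3 d.py .5695 -.1103 .24 90
```

```text
[-298.9  -60.5   10.6] mm [-0.29 -0.25  0.22] | pos [0.6289 0.1888 0.2516] [-179.71   -0.25   90.22] F [ 1.1  0.6 -4.7] w 0.0359 t 5.0167
```

Request:
carry_out(
  plan=[
    {"grip":1,"dp":[-0.025,-0.005,0],"rotation":[0,0,0]},
    {"grip":1,"dp":[-0.025,-0.005,0],"rotation":[0,0,0]},
    {"grip":1,"dp":[-0.025,-0.005,0],"rotation":[0,0,0]},
    {"grip":1,"dp":[-0.025,-0.005,0],"rotation":[0,0,0]},
    {"grip":1,"dp":[-0.025,-0.005,0],"rotation":[0,0,0]},
    {"grip":1,"dp":[-0.025,-0.005,0],"rotation":[0,0,0]},
    {"grip":1,"dp":[-0.025,-0.005,0],"rotation":[0,0,0]},
    {"grip":1,"dp":[-0.025,-0.005,0],"rotation":[0,0,0]},
  ],
)

```text
time_s: 5.68
tool_pos: [0.5853, -0.0086, 0.2442]
tool_rot: [-179.3, -0.6, 91.1]
force: [-1.1, 0.2, -4.7]
grip_width: 0.0356
```

Request:
carry_out(
  plan=[
    {"grip":1,"dp":[-0.025,-0.005,0],"rotation":[0,0,0]},
    {"grip":1,"dp":[-0.02,-0.005,0],"rotation":[0,0,0]},
    {"grip":1,"dp":[-0.01,-0.005,0],"rotation":[0,0,0]},
    {"grip":1,"dp":[0,0,0],"rotation":[0,0,6]},
    {"grip":1,"dp":[0,0,0],"rotation":[0,0,7]},
    {"grip":1,"dp":[0,0,0],"rotation":[0,0,7]},
    {"grip":1,"dp":[0,0,0],"rotation":[0,0,7]},
    {"grip":1,"dp":[0,0,0],"rotation":[0,0,7]},
  ],
)

```text
time_s: 6.35
tool_pos: [0.5629, -0.0756, 0.2378]
tool_rot: [-178.6, 0.4, 55.8]
force: [1.0, -0.3, -5.0]
grip_width: 0.0358
```

Request:
carry_out(
  plan=[
    {"grip":1,"dp":[0,0,0],"rotation":[0,0,7]},
    {"grip":1,"dp":[0,0,0],"rotation":[0,0,7]},
    {"grip":1,"dp":[0,0,0],"rotation":[0,0,7]},
    {"grip":1,"dp":[0,0,0],"rotation":[0,0,7]},
    {"grip":1,"dp":[0,0,0],"rotation":[0,0,7]},
    {"grip":1,"dp":[0,0,0],"rotation":[0,0,7]},
    {"grip":1,"dp":[0,0,0],"rotation":[0,0,7]},
    {"grip":1,"dp":[0,0,0],"rotation":[0,0,0]},
  ],
)

```text
time_s: 7.02
tool_pos: [0.559, -0.0678, 0.2324]
tool_rot: [-179.1, 1.8, 5.6]
force: [-0.3, 0.7, -4.6]
grip_width: 0.0359
```

```bash
python3 d.py .5695 -.1103 .24 0
```

```text
[ 6.  43.2 -8.5] mm [-0.84  1.81  5.59] | pos [ 0.559  -0.0678  0.2324] [-179.08    1.77    5.61] F [-0.3  0.7 -4.6] w 0.0359 t 7.0167
```

Request:
carry_out(
  plan=[
    {"grip":1,"dp":[0.002,0.016,0],"rotation":[-0.8,1.8,5.6]},
    {"grip":1,"dp":[0.002,0.014,0],"rotation":[0,0,0]},
    {"grip":1,"dp":[0.001,0.012,0],"rotation":[0,0,0]},
    {"grip":1,"dp":[0,0,0],"rotation":[0,0,0]},
  ],
)

```text
time_s: 7.35
tool_pos: [0.5648, -0.1065, 0.23]
tool_rot: [-179.9, 0.1, 0.8]
force: [0.3, -1.4, -5.0]
grip_width: 0.0359
```

```bash
python3 d.py .5695 -.1103 .19 0
```

```text
[ 4.8  4.  39.9] mm [-0.14  0.14  0.81] | pos [ 0.5648 -0.1065  0.23  ] [-1.7986e+02  1.4000e-01  8.1000e-01] F [ 0.3 -1.4 -5. ] w 0.0359 t 7.35
```

Request:
carry_out(
  plan=[
    {"grip":1,"dp":[0.003,0.003,0.012],"rotation":[0,0,0.8]},
    {"grip":1,"dp":[0.002,0.001,0.012],"rotation":[0,0,0]},
    {"grip":1,"dp":[0,0,0.012],"rotation":[0,0,0]},
    {"grip":1,"dp":[0,0,0.004],"rotation":[0,0,0]},
    {"grip":1,"dp":[0,0,0],"rotation":[0,0,0]},
  ],
)

```text
time_s: 7.77
tool_pos: [0.5698, -0.108, 0.1842]
tool_rot: [-179.7, 0.3, 0.3]
force: [0.8, -0.4, -4.7]
grip_width: 0.0359
```

```bash
python3 d.py .5695 -.1103 .185 0; python3 - <<'E'
from h import *
a=env.read_camera("scene")[120:240,150:290,::-1];b=env.read_camera("top")[130:270,370:490,::-1]
A=cv2.resize(a,(420,360));B=cv2.resize(b,(360,420))
o=np.zeros((420,780,3),np.uint8);o[:360,:420]=A;o[:,420:]=B;cv2.imwrite("pics/c2.png",o)
p=env.get_obs()['tool_pos']
for z in (-.0739,): print(proj("scene",p+[0,0,z]),proj("scene",np.array([.5695,-.1103,.096])))
E
```

```text
[-0.3  2.3 -0.8] mm [-0.3   0.3   0.29] | pos [ 0.5698 -0.108   0.1842] [-179.7     0.3     0.29] F [ 0.8 -0.4 -4.7] w 0.0359 t 7.7667
[218.07781554 159.54218936] [218.43544588 164.79387485]
```

View pics/c2.png

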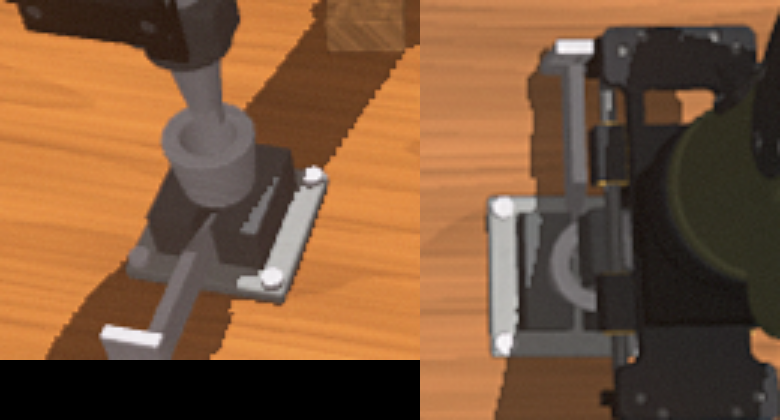

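The chuck tip shows at scene (219,160) and the socket mouth is centred at about (219,165). That matches the projections (218.1,159.5) and (218.4,164.8), so I'll insert it crosswise.

Request:
carry_out(
  plan=[
    {"grip":1,"dp":[0,0.0025,0.003],"rotation":[-0.3,0.3,0.3]},
    {"grip":1,"dp":[0,0,0.008],"rotation":[0,0,0]},
    {"grip":1,"dp":[0,0,0.008],"rotation":[0,0,0]},
    {"grip":1,"dp":[0,0,0.006],"rotation":[0,0,0]},
  ],
)

```text
time_s: 8.2
tool_pos: [0.5726, -0.1104, 0.1614]
tool_rot: [180.0, -0.5, 0.0]
force: [-1.6, -0.1, -5.7]
grip_width: 0.0358
```

```bash
python3 d.py .5695 -.1103 .125 0
```

```text
[-3.4 -0.2 36.4] mm [ 0.04 -0.45  0.04] | pos [ 0.5726 -0.1104  0.1614] [ 1.7996e+02 -4.5000e-01  4.0000e-02] F [-1.6 -0.1 -5.7] w 0.0358 t 8.2
```

Request:
carry_out(
  plan=[
    {"grip":1,"dp":[-0.004,0,0.007],"rotation":[0,-0.4,0]},
    {"grip":1,"dp":[-0.001,0,0.008],"rotation":[0,0,0]},
    {"grip":1,"dp":[-0.001,0,0.008],"rotation":[0,0,0]},
    {"grip":1,"dp":[-0.001,0,0.006],"rotation":[0,0,0]},
  ],
)

```text
time_s: 8.53
tool_pos: [0.5651, -0.1103, 0.129]
tool_rot: [180.0, -0.0, 0.1]
force: [3.6, -0.7, -4.7]
grip_width: 0.0357
```

```bash
python3 d.py .5695 -.1103 .125 0
```

```text
[4.4 0.  4. ] mm [ 0.03 -0.02  0.05] | pos [ 0.5651 -0.1103  0.129 ] [ 1.7997e+02 -2.0000e-02  5.0000e-02] F [ 3.6 -0.7 -4.7] w 0.0357 t 8.5333
```

Request:
carry_out(
  plan=[
    {"grip":1,"dp":[0.004,0,0.002],"rotation":[0,0,0]},
    {"grip":1,"dp":[0,0,0.003],"rotation":[0,0,0]},
    {"grip":1,"dp":[0,0,0.003],"rotation":[0,0,0]},
  ],
)

```text
time_s: 8.78
tool_pos: [0.5706, -0.1106, 0.1233]
tool_rot: [180.0, -0.2, 0.1]
force: [-5.6, 1.0, 20.6]
grip_width: 0.0358
```

```bash
python3 d.py .5695 -.1103 .122 0
```

```text
[-1.1 -0.3  1.3] mm [ 0.01 -0.16  0.05] | pos [ 0.5706 -0.1106  0.1233] [ 1.7999e+02 -1.6000e-01  5.0000e-02] F [-5.6  1.  20.6] w 0.0358 t 8.7833
```

The tang is on the ledge: the TCP is at 0.1233 against a predicted 0.124, with 20 N upward. Now I'll twist towards yaw -90 while pushing lightly.

Request:
carry_out(
  plan=[
    {"grip":1,"dp":[-0.001,0,0.001],"rotation":[0,0,6]},
    {"grip":1,"dp":[0,0,0.001],"rotation":[0,0,7]},
    {"grip":1,"dp":[0,0,0.001],"rotation":[0,0,7]},
    {"grip":1,"dp":[0,0,0.001],"rotation":[0,0,7]},
  ],
)

```text
time_s: 9.12
tool_pos: [0.5713, -0.111, 0.1237]
tool_rot: [-179.8, -0.3, -27.7]
force: [-2.2, 0.8, 2.3]
grip_width: 0.0356
```

```bash
python3 d.py .5695 -.1103 .122 -90
```

```text
[-1.9  0.2  1.6] mm [-0.32 -0.12 62.34] | pos [ 0.5713 -0.111   0.1237] [-179.79   -0.25  -27.66] F [-2.2  0.8  2.3] w 0.0356 t 9.1167
```

Request:
carry_out(
  plan=[
    {"grip":1,"dp":[-0.001,0,0.002],"rotation":[0,0,7]},
    {"grip":1,"dp":[0,0,0.002],"rotation":[0,0,7]},
    {"grip":1,"dp":[0,0,0.002],"rotation":[0,0,7]},
    {"grip":1,"dp":[0,0,0.002],"rotation":[0,0,7]},
  ],
)

```text
time_s: 9.45
tool_pos: [0.5708, -0.1104, 0.1233]
tool_rot: [-179.6, 0.1, -56.3]
force: [-6.0, -0.2, 6.6]
grip_width: 0.0356
```

```bash
python3 d.py .5695 -.1103 .122 -90
```

```text
[-0.8  1.   1.3] mm [-0.4   0.18 33.7 ] | pos [ 0.5708 -0.1104  0.1233] [-1.7957e+02  5.0000e-02 -5.6300e+01] F [-6.  -0.2  6.6] w 0.0356 t 9.45
```

Request:
carry_out(
  plan=[
    {"grip":1,"dp":[0,0.001,0.002],"rotation":[-0.3,0.1,7]},
    {"grip":1,"dp":[0,0,0.003],"rotation":[0,0,7]},
    {"grip":1,"dp":[0,0,0.003],"rotation":[0,0,7]},
    {"grip":1,"dp":[0,0,0.003],"rotation":[0,0,7]},
  ],
)

```text
time_s: 9.78
tool_pos: [0.5698, -0.11, 0.1183]
tool_rot: [-179.9, 0.3, -84.9]
force: [-0.5, 0.3, -4.4]
grip_width: 0.0359
```

```bash
python3 d.py .5695 -.1103 .108 -90.6
```

```text
[ 0.3  0.3 10.3] mm [-0.06  0.31  5.66] | pos [ 0.5698 -0.11    0.1183] [-179.92    0.3   -84.94] F [-0.5  0.3 -4.4] w 0.0359 t 9.7833
```

It has dropped into the slot. Next I'll push it to the home position.

Request:
carry_out(
  plan=[
    {"grip":1,"dp":[0,0,0.004],"rotation":[0,0.3,5]},
    {"grip":1,"dp":[0,0,0.005],"rotation":[0,0,0]},
    {"grip":1,"dp":[0,0,0.004],"rotation":[0,0,0]},
    {"grip":1,"dp":[0,0,0.003],"rotation":[0,0,0]},
    {"grip":1,"dp":[0,0,0.003],"rotation":[0,0,0]},
  ],
)

```text
time_s: 10.2
tool_pos: [0.5687, -0.1103, 0.1076]
tool_rot: [179.8, 0.3, -89.9]
force: [-8.9, 1.3, 16.3]
grip_width: 0.0355
```

```bash
python3 d.py .5695 -.1103 .108 -90.6
```

```text
[ 0.  -0.8 -0.4] mm [0.19 0.3  0.68] | pos [ 0.5687 -0.1103  0.1076] [179.81   0.3  -89.92] F [-8.9  1.3 16.3] w 0.0355 t 10.2
```

It is home: TCP at 0.1076 against a predicted 0.109, with firm resistance. I'll release it and go straight up.

Request:
carry_out(
  plan=[
    {"grip":1,"dp":[0,-0.001,0],"rotation":[0,0,0]},
    {"grip":0,"dp":[0,0,0],"rotation":[0,0,0]},
    {"grip":0,"dp":[0,0,0],"rotation":[0,0,0]},
    {"grip":0,"dp":[0,0,0],"rotation":[0,0,0]},
    {"grip":0,"dp":[0,0,0],"rotation":[0,0,0]},
    {"grip":0,"dp":[0,0,0],"rotation":[0,0,0]},
  ],
)

```text
time_s: 10.7
tool_pos: [0.5737, -0.111, 0.1118]
tool_rot: [-179.7, 0.3, -89.3]
force: [0.0, 0.6, 0.2]
grip_width: 0.0613
```

```bash
python3 d.py .5695 -.1103 .22 -90.6
```

```text
[  -1.3    3.6 -108.2] mm [-0.32  0.34  1.32] | pos [ 0.5737 -0.111   0.1118] [-179.68    0.34  -89.28] F [0.  0.6 0.2] w 0.0613 t 10.7
```

Request:
carry_out(
  plan=[
    {"grip":0,"dp":[0,0.003,-0.003],"rotation":[0,0,0]},
    {"grip":0,"dp":[0,0,-0.015],"rotation":[0,0,0]},
    {"grip":0,"dp":[0,0,-0.018],"rotation":[0,0,0]},
    {"grip":0,"dp":[0,0,-0.018],"rotation":[0,0,0]},
    {"grip":0,"dp":[0,0,-0.02],"rotation":[0,0,0]},
    {"grip":0,"dp":[0,0,-0.02],"rotation":[0,0,0]},
    {"grip":0,"dp":[0,0,-0.02],"rotation":[0,0,0]},
  ],
)

```text
time_s: 11.28
tool_pos: [0.5665, -0.1113, 0.2264]
tool_rot: [179.9, 0.3, -89.2]
force: [0.2, 0.2, -0.1]
grip_width: 0.0865
```

```bash
python3 d.py .76 -.1113 .22 -90.6
```

```text
[   2.7 -193.5    5.9] mm [0.15 0.29 1.41] | pos [ 0.5665 -0.1113  0.2264] [179.85   0.29 -89.2 ] F [ 0.2  0.2 -0.1] w 0.0865 t 11.2833
```

Request:
carry_out(
  plan=[
    {"grip":1,"dp":[0,-0.02,0],"rotation":[0,0,0]},
    {"grip":1,"dp":[0,-0.024,0],"rotation":[0,0,0]},
    {"grip":1,"dp":[0,-0.024,0],"rotation":[0,0,0]},
    {"grip":1,"dp":[0,-0.024,0],"rotation":[0,0,0]},
    {"grip":1,"dp":[0,-0.024,0],"rotation":[0,0,0]},
    {"grip":1,"dp":[0,-0.024,0],"rotation":[0,0,0]},
    {"grip":1,"dp":[0,-0.024,0],"rotation":[0,0,0]},
    {"grip":1,"dp":[0,-0.018,0],"rotation":[0,0,0]},
  ],
)

```text
time_s: 11.95
tool_pos: [0.7562, -0.109, 0.2385]
tool_rot: [-179.3, 0.5, -89.0]
force: [-0.6, -0.7, 0.6]
grip_width: 0.0416
```

```bash
python3 d.py .76 -.1113 .055 -90.6; python3 - <<'E'
from h import *
a=env.read_camera("scene")[90:260,130:300,::-1];b=env.read_camera("top")[110:270,370:490,::-1]
A=cv2.resize(a,(425,425));B=cv2.resize(b,(330,440))
o=np.zeros((440,755,3),np.uint8);o[:425,:425]=A;o[:,425:]=B;cv2.imwrite("pics/c3.png",o)
for z in(.101,.105,.139,.176):print(z,proj("top",np.array([.5695,-.1103,z])),proj("scene",np.array([.5695,-.1103,z])))
E
```

```text
[  4.   -1.5 183.5] mm [-0.72  0.54  1.57] | pos [ 0.7562 -0.109   0.2385] [-179.27    0.53  -89.03] F [-0.6 -0.7  0.6] w 0.0416 t 11.95
0.101 [429.79863946 217.73787732] [217.97516187 162.96089377]
0.105 [430.28495597 217.53337942] [217.60365205 161.48143661]
0.139 [434.61191717 215.71387619] [214.32281652 148.41622191]
0.176 [439.75163631 213.55260523] [210.48241283 133.12264857]
```

View pics/c3.png

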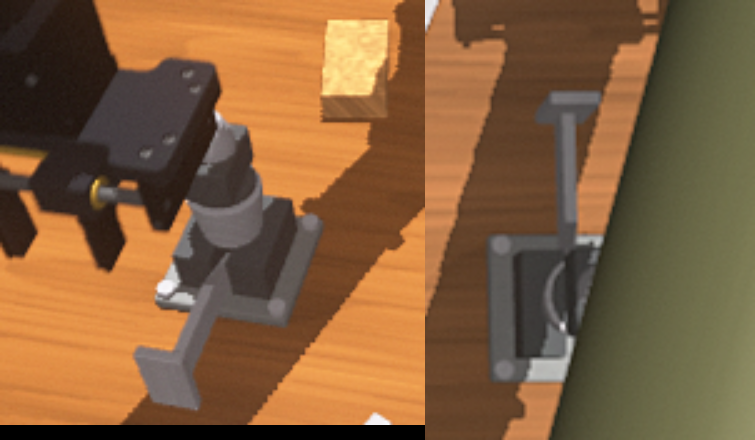

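The chuck sits home with its collar in line with the drift. Its nose shows at scene (216,138) and the flange is at the mouth. Next I'll check where the screwdriver lies before going down behind the drift head.

```bash
python3 -c "
from h import *
for u in [(395,100),(420,98),(440,92),(440,100),(487,90)]: print(u,onz('top',*u,.01).round(3))"
```

```text
(395, 100) [ 0.829 -0.068  0.01 ]
(420, 98) [ 0.832 -0.121  0.01 ]
(440, 92) [ 0.845 -0.164  0.01 ]
(440, 100) [ 0.828 -0.163  0.01 ]
(487, 90) [ 0.849 -0.263  0.01 ]
```

Request:
carry_out(
  plan=[
    {"grip":1,"dp":[0.002,0.003,0.015],"rotation":[-0.7,0.5,1.4]},
    {"grip":1,"dp":[0.001,0,0.018],"rotation":[0,0,0]},
    {"grip":1,"dp":[0,0,0.018],"rotation":[0,0,0]},
    {"grip":1,"dp":[0,0,0.018],"rotation":[0,0,0]},
    {"grip":1,"dp":[0,0,0],"rotation":[0,0,0]},
  ],
)

```text
time_s: 12.47
tool_pos: [0.7496, -0.1137, 0.1637]
tool_rot: [179.8, -0.2, -90.8]
force: [-0.0, 0.3, -1.0]
grip_width: 0.003
```

```bash
python3 d.py .75 -.1113 .032 -90.6
```

```text
[ -2.9  -1.  131.7] mm [ 0.25 -0.21 -0.21] | pos [ 0.7496 -0.1137  0.1637] [179.75  -0.21 -90.81] F [-0.   0.3 -1. ] w 0.003 t 12.4667
```

Screwdriver at x = 0.83, clear of the descent.

Request:
carry_out(
  plan=[
    {"grip":1,"dp":[-0.002,-0.004,0.018],"rotation":[0,0,0]},
    {"grip":1,"dp":[0,-0.001,0.018],"rotation":[0,0,0]},
    {"grip":1,"dp":[0,-0.001,0.018],"rotation":[0,0,0]},
    {"grip":1,"dp":[0,0,0.018],"rotation":[0,0,0]},
  ],
)

```text
time_s: 12.8
tool_pos: [0.7542, -0.113, 0.0955]
tool_rot: [-179.9, -0.3, -91.0]
force: [-0.2, 0.1, -0.3]
grip_width: 0.0003
```

```bash
python3 d.py .75 -.1113 .032 -90.6
```

```text
[-2.   4.3 63.5] mm [-0.06 -0.29 -0.43] | pos [ 0.7542 -0.113   0.0955] [-179.94   -0.29  -91.03] F [-0.2  0.1 -0.3] w 0.0003 t 12.8
```

Request:
carry_out(
  plan=[
    {"grip":1,"dp":[-0.001,0,0.016],"rotation":[0,0,0]},
    {"grip":1,"dp":[0,0,0.016],"rotation":[0,0,0]},
    {"grip":1,"dp":[0,0,0.014],"rotation":[0,0,0]},
    {"grip":1,"dp":[0,0,0.01],"rotation":[0,0,0]},
    {"grip":1,"dp":[0,0,0],"rotation":[0,0,0]},
  ],
)

```text
time_s: 13.22
tool_pos: [0.749, -0.1118, 0.0355]
tool_rot: [179.7, -0.3, -91.2]
force: [-0.6, 0.3, -0.7]
grip_width: 0.0006
```

```bash
python3 d.py .735 -.1113 .032 -90.6
```

```text
[-0.2 14.   3.5] mm [ 0.28 -0.29 -0.62] | pos [ 0.749  -0.1118  0.0355] [179.72  -0.29 -91.22] F [-0.6  0.3 -0.7] w 0.0006 t 13.2167
```

Request:
carry_out(
  plan=[
    {"grip":1,"dp":[0,0.006,0.001],"rotation":[0,0,-0.5]},
    {"grip":1,"dp":[0,0.006,0.001],"rotation":[0,0,0]},
    {"grip":1,"dp":[0,0.006,0.001],"rotation":[0,0,0]},
    {"grip":1,"dp":[0,0.005,0],"rotation":[0,0,0]},
    {"grip":1,"dp":[0,0.005,0],"rotation":[0,0,0]},
  ],
)

```text
time_s: 13.63
tool_pos: [0.7217, -0.1119, 0.0361]
tool_rot: [-179.8, -0.4, -90.7]
force: [3.4, 0.3, -1.5]
grip_width: 0.0004
```

```bash
python3 d.py .672 -.1108 .032 -90.6
```

```text
[-0.6 49.7  3.9] mm [-0.15 -0.35 -0.06] | pos [ 0.7217 -0.1119  0.0361] [-179.85   -0.35  -90.66] F [ 3.4  0.3 -1.5] w 0.0004 t 13.6333
```

In contact at 3.4 N. I'll keep pushing in small steps.

Request:
carry_out(
  plan=[
    {"grip":1,"dp":[0,0.005,0.001],"rotation":[0,0,0]},
    {"grip":1,"dp":[0,0.005,0.001],"rotation":[0,0,0]},
    {"grip":1,"dp":[0,0.005,0.001],"rotation":[0,0,0]},
    {"grip":1,"dp":[0,0.005,0.001],"rotation":[0,0,0]},
    {"grip":1,"dp":[0,0.005,0],"rotation":[0,0,0]},
  ],
)

```text
time_s: 14.05
tool_pos: [0.7024, -0.1117, 0.037]
tool_rot: [-178.7, -0.4, -90.6]
force: [6.5, -0.4, -1.6]
grip_width: -0.0001
```

```bash
python3 d.py .672 -.1108 .032 -90.6
```

```text
[-0.6 30.5  4.4] mm [-1.28 -0.45  0.01] | pos [ 0.7024 -0.1117  0.037 ] [-178.72   -0.45  -90.59] F [ 6.5 -0.4 -1.6] w -0.0001 t 14.05
```

Request:
carry_out(
  plan=[
    {"grip":1,"dp":[0,0.005,0.002],"rotation":[-0.8,-0.4,0]},
    {"grip":1,"dp":[0,0.005,0.001],"rotation":[-0.3,0,0]},
    {"grip":1,"dp":[0,0.005,0.001],"rotation":[-0.3,0,0]},
    {"grip":1,"dp":[0,0.005,0.001],"rotation":[-0.3,0,0]},
    {"grip":1,"dp":[0,0.005,0.001],"rotation":[-0.3,0,0]},
  ],
)

```text
time_s: 14.47
tool_pos: [0.6858, -0.1112, 0.0363]
tool_rot: [-179.4, -0.1, -90.5]
force: [6.3, 0.3, -0.3]
grip_width: 0.0002
```

```bash
python3 d.py .672 -.1108 .032 -90.6
```

```text
[-0.3 13.8  4.1] mm [-0.56 -0.13  0.12] | pos [ 0.6858 -0.1112  0.0363] [-1.7944e+02 -1.4000e-01 -9.0480e+01] F [ 6.3  0.3 -0.3] w 0.0002 t 14.4667
```

Request:
carry_out(
  plan=[
    {"grip":1,"dp":[0,0.005,0.001],"rotation":[-0.5,0,0]},
    {"grip":1,"dp":[0,0.005,0.001],"rotation":[-0.3,0,0]},
    {"grip":1,"dp":[0,0.005,0.001],"rotation":[-0.3,0,0]},
    {"grip":1,"dp":[0,0.004,0.001],"rotation":[-0.3,0,0]},
    {"grip":1,"dp":[0,0.004,0.001],"rotation":[-0.3,0,0]},
  ],
)

```text
time_s: 14.88
tool_pos: [0.6728, -0.1111, 0.0365]
tool_rot: [-179.7, -0.3, -90.4]
force: [14.2, -0.0, -5.0]
grip_width: 0.0004
```

```bash
python3 d.py .672 -.1108 .032 -90.6
```

```text
[-0.3  0.8  4.5] mm [-0.31 -0.28  0.2 ] | pos [ 0.6728 -0.1111  0.0365] [-179.69   -0.28  -90.4 ] F [14.2 -0.  -5. ] w 0.0004 t 14.8833
```

Request:
carry_out(
  plan=[
    {"grip":1,"dp":[0,0.004,0],"rotation":[0,0,0]},
    {"grip":1,"dp":[0,0.005,0],"rotation":[0,0,0]},
    {"grip":1,"dp":[0,0.005,0],"rotation":[0,0,0]},
  ],
)

```text
time_s: 15.13
tool_pos: [0.6738, -0.1104, 0.041]
tool_rot: [-177.8, -0.5, -90.3]
force: [14.7, -0.9, -3.5]
grip_width: 0.0006
```

```bash
python3 d.py .672 -.1108 .032 -90.6
```

```text
[0.3 2.1 9. ] mm [-2.25 -0.52  0.35] | pos [ 0.6738 -0.1104  0.041 ] [-177.75   -0.53  -90.26] F [14.7 -0.9 -3.5] w 0.0006 t 15.1333
```

The drift has stopped at 14.7 N with TCP x at 0.673, so it is at its stop as predicted. I'll back off and look.

Request:
carry_out(
  plan=[
    {"grip":1,"dp":[0,-0.01,0],"rotation":[-1.5,-0.5,0]},
    {"grip":1,"dp":[0,-0.02,0],"rotation":[-0.5,0,0]},
    {"grip":1,"dp":[0,-0.025,0],"rotation":[0,0,0]},
    {"grip":1,"dp":[0,-0.015,-0.02],"rotation":[0,0,0]},
    {"grip":1,"dp":[0,0,-0.035],"rotation":[0,0,0]},
    {"grip":1,"dp":[0,0,-0.04],"rotation":[0,0,0]},
    {"grip":1,"dp":[0,0,-0.04],"rotation":[0,0,0]},
    {"grip":1,"dp":[0,0,-0.04],"rotation":[0,0,0]},
  ],
)

```text
time_s: 15.8
tool_pos: [0.7325, -0.1091, 0.2065]
tool_rot: [177.8, 0.3, -90.4]
force: [0.8, -0.3, 0.2]
grip_width: 0.0006
```

Request:
carry_out(
  plan=[
    {"grip":1,"dp":[-0.03,0,-0.02],"rotation":[0,0,0]},
    {"grip":1,"dp":[-0.04,0,0],"rotation":[0,0,0]},
    {"grip":1,"dp":[-0.04,0,0],"rotation":[0,0,0]},
    {"grip":1,"dp":[-0.04,0,0],"rotation":[0,0,0]},
    {"grip":1,"dp":[-0.04,0,0],"rotation":[0,0,0]},
    {"grip":1,"dp":[-0.04,0,0],"rotation":[0,0,0]},
    {"grip":1,"dp":[-0.03,0,0],"rotation":[0,0,0]},
    {"grip":1,"dp":[0,0,0],"rotation":[0,0,0]},
  ],
)

```text
time_s: 16.47
tool_pos: [0.7317, 0.1487, 0.2395]
tool_rot: [177.8, -0.0, -91.4]
force: [0.2, 1.5, -0.1]
grip_width: 0.0002
```

```bash
python3 d.py .672 -.1108 .032 -90.6; python3 - <<'E'
from h import *
a=env.read_camera("scene")[90:260,130:300,::-1];b=env.read_camera("top")[110:270,370:490,::-1]
A=cv2.resize(a,(425,425));B=cv2.resize(b,(330,440))
o=np.zeros((440,755,3),np.uint8);o[:425,:425]=A;o[:,425:]=B;cv2.imwrite("pics/c4.png",o)
for z in(.105,.118,.176,.189):print(z,proj("top",np.array([.5695,-.1103,z])),proj("scene",np.array([.5695,-.1103,z])))
for x in(.093,.148):print(x,proj("top",np.array([.5695+x,-.111,.076])),proj("scene",np.array([.5695+x,-.111,.076])))
E
```

```text
[260.7  45.4 209.5] mm [ 2.19 -0.02 -0.78] | pos [0.7317 0.1487 0.2395] [ 1.7781e+02 -3.0000e-02 -9.1370e+01] F [ 0.2  1.5 -0.1] w 0.0002 t 16.4667
0.105 [430.28495597 217.53337942] [217.60365205 161.48143661]
0.118 [431.89771144 216.85520977] [216.37564865 156.59117989]
0.176 [439.75163631 213.55260523] [210.48241283 133.12264857]
0.189 [441.67586151 212.7434614 ] [209.06019028 127.45895627]
0.093 [425.26880392 170.77791462] [203.02591319 209.39547135]
0.148 [424.13617616 142.93540769] [191.80787721 234.34660977]
```

View pics/c4.png

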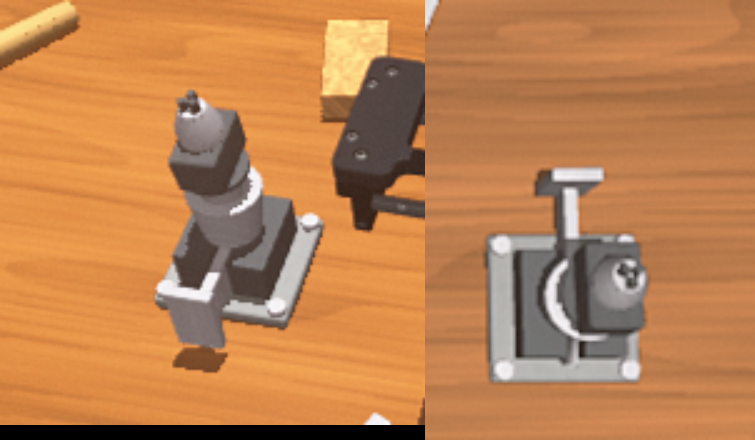

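The picture shows the chuck raised, its flange clear of the mouth and leaning slightly (nose at scene (206,131)). The head's edge is at top row ~171 against 170.8 predicted for fully in. I'll measure that edge more finely against the first picture.

```bash
python3 - <<'E'
from h import *
def edge(g,r0,r1):
    p=g[r0:r1,418:432].astype(float).mean(1);d=np.diff(p);k=d.argmax();w=np.clip(d[k-1:k+2],0,None)
    r=r0+k+.5+((w*[-1,0,1]).sum()/w.sum());return r,onz("top",425,r,.076)[0]
g0=cv2.imread("pics/top0.png",0);im=env.read_camera("top");cv2.imwrite("pics/top5.png",im[...,::-1]);g=cv2.imread("pics/top5.png",0)
a,b=edge(g0,136,150),edge(g,162,178);print(a,b,'travel',a[1]-b[1],'dist to bore',b[1]-.5695)
E
```

```text
(np.float64(142.9762550881954), np.float64(0.7174008348968114)) (np.float64(170.92983159583), np.float64(0.6622079839669789)) travel 0.055192850929832504 dist to bore 0.09270798396697888
```

Drift travel is 55.2 mm, so it is fully in. Handing in.

```bash
python3 -c "
from cell import env
print(env.get_obs()['force'],env.get_obs()['time_s']);print(env.sign_off())"
```

```text
[ 0.04239125 -0.78231708  0.66666763] 16.6167
the job is handed in; nothing more can be done
None
```

I finished the trial fit and handed the job in at 16.6 s of the 59 s allowed; the hand-in reports no verdict. The chuck is left standing proud in the socket, with the drift fully in.

- **Fitting:** I took the grey chuck with the oblong collar from the rack and started it crosswise until the tang met the ledge (TCP at 0.123 m). I then turned it about 90° while pushing down. It dropped home (TCP at 0.108 m against 0.109 expected, with firm resistance), and I let go.
- **Freeing:** I pushed the drift until it stopped, at about 15 N.

**Last checks:**
- The top camera gave 55.2 mm of drift travel, with the head 92.7 mm from the bore against 93 mm expected.
- The picture showed the chuck raised, its flange clear of the mouth, upright with a slight lean. I judged this by eye and did not measure the lift height or the lean angle.
- The arm was clear of everything, and no check failed or disagreed.

The arm drifted up to about 12 mm sideways during some free moves. I corrected this before each contact; the highest force I saw was about 20 N.

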